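# Tip one waxed cheese round out of a four-bay tray

### The arm

A 6-joint arm with a two-finger parallel gripper is mounted at the origin on a cart in front of the work surface, level with it; the furniture and walls round the work are solid. World frame = base frame: x ahead of the robot, y to its left, z up, the work surface at z = 0. Lengths are in mm, angles in rad, forces in N, time in s.
With the tool pointing down it reaches from about 400 to 925 mm from the base axis. Payload 12.5 kg.
Tool frame: the origin (TCP) lies between the finger pads; the fingertips stand 11 mm ahead of it and the grasp point (between the pads) lies 8 mm behind it (env.tip_extent is the distance from the TCP to the fingertips, in mm); x points along the fingers, z is the direction in which the jaws open and shut, and the axes are right-handed (so a half turn about x gives the same grasp; the last joint's range is limited). The gripper opens to 95 mm and grips with 3 to 60 N. Pads are 20 mm wide; open, the fingers measure 119 mm over their backs; the gripper's body (75 mm by 180 mm) begins 59 mm behind the grasp point.
Start: joints at [-0.106, 0.491, 1.559, -0, 1.092, -0.106], TCP at [625.016, 0.021, 225.661] pointing down, gripper open.
Joint ranges: [-3.1, 3.1], [-0.84, 2.19], [0.05, 2.79], [-1.13, 4.28], [0.06, 2.93], [-2.69, 2.69]. Speed limits (rad/s): [2.22, 2.22, 2.79, 3.14, 3.14, 3.14].

### API

Orientations are given as [roll, pitch, yaw] about the fixed x, y, z axes, in that order (R = Rz(yaw) Ry(pitch) Rx(roll)).
In Python, from cell import status, imaging, env gives the robot as it stands. The module is installed in compiled form; this text tells all that it offers.
- The arm moves only by the tool apply_moves, never from a script. Its argument "increments" is a list of rows, each a list of 5 numbers: the closure, from 0 (fully open) to 1 (shut), then the shift along the tool's x, y, z in mm, then the turn about the tool's x in degrees. A call has 1 to 10 rows; each row shifts and turns the commanded pose from where the row before left it, along the tool's axes as they then stand; what a row does not reach is not made up. A row lasts 1/10 s, in which the tool goes at most 50 mm and 8.59 degrees, less where a joint would pass 70% of its speed; a pose out of reach is approached as far as the arm can. A call with a gripper value outside its range is refused whole. The fingers move at their own pace and stop on an object; the grip force is fixed at half the most. Time passes only in rows, so rows that do not move let the fingers close. It gives the time, the measured TCP pose, the force and the opening at its end, in the units of the state.
- status.state(): the state, without advancing time (a new reading comes with each control period).
- imaging.read_camera(name): name is "scene" or "side" or "wrist"; returns a dict with "pixels" (400x640x3 uint8, red, green, blue), "fovy" (degrees; the focal length in pixels is half the picture's height over the tangent of half this angle, whatever the lens; pixels are square), "cx", "cy" (the principal point, pixels), "R" (3x3) and "t" (3): a world point X has camera coordinates R X + t. Camera axes: x right, y down, z forward; pixel columns grow to the right and rows downward; lengths in mm; the calibration is good to about 2 mm. The wrist camera is an equidistant fisheye: a pixel r from the principal point sees the ray r / f radians off the axis. A picture is of the moment at which its call begins. There is no depth.
- env.job_done(): hands the job in, once; it reports no verdict.
The state is a dict: "t": time; "joints": joint angles; "qvel": joint speeds; "tau": joint torques, N m; "eef_pos": TCP position; "tcp_rot": TCP orientation; "ft_force": force on the tool from outside, world axes, zero at the start; "moment": the same for the moment, N m; "opening": opening from 0.0 (shut) to 1.0 (fully open).
Only numpy, scipy, OpenCV 4.12 (cv2) and the standard library are available. Lean on these libraries where they do the work, as an engineer would, in place of code of your own. Each camera call takes 0.05 s, during which the arm holds its last target. There are 200 camera calls.

### The job

Serve the red waxed cheese round without handling it: lift the white four-bay tray by its blue handle, carry it over the steel pan and, with the tray held low above the pan, tip it towards the outer corner of the red round's bay so that only that round slides out of the corner gap into the pan. Then set the tray down level and centred on its round wooden stand again with the other three rounds still in their bays, and let go. Do not touch any cheese with the gripper, and leave the tub, the price tag and the spice jar where they are.

Things in the scene. Friction and masses are not known exactly. Their poses are not given: they have to be found in the camera images.
- tray_handle (a point): Centre of the tray's blue handle, an upright block 60 mm along the tray's x, 24 mm thick along its y (grip across this), 50 mm high, with a narrower neck below. The point is on the tray's vertical centre line, 75 mm above its underside; the handle spans 50 to 100 mm above the underside. Axes: the tray's own, x and y parallel to its sides, z up.
- tray: White square tray, 188 x 188 x 32 mm, about 0.6 kg loaded, loose on the stand. Origin: centre of its underside. A cross divider along its x and y axes (5 mm thick, 32 mm high) makes four bays, 86 mm wide inside, centred 46 mm from the middle in x and y. The outer wall (5 mm) covers only 41 mm either way of each side's middle, so each bay is open at the tray's outer corner.
- tray_floor (a point): Middle of the tray's inner floor, 6 mm above its underside; axes as the tray's. Each bay's corner gap is 63 mm wide; the floor runs on to the corner, 133 mm from the centre line on the diagonal. The floor is slick: rounds slide from a slope of about 17 degrees and leave freely at 30 or more. Tipped straight to one corner, the other three bays hold their rounds.
- pan_floor (a point): Centre of the inner floor (4 mm above the worktop) of the square open steel pan, 170 x 170 mm outside, 162 mm inside, rim 38 mm above the worktop, wall about 4 mm (rolled rim 8 mm thick); axes parallel to its sides, z up. It does not move.
- stand: Round wooden disc, 150 mm across, 20 mm high, lying on the worktop, fixed; the tray's stand. Origin at the centre of its underside, z up.
- red_round_center (a point): Red waxed cheese round (a flat disc 56 mm across, 22 mm thick, 60 g, slippery wax, small pale paper disc on top). The point is its centre, 11 mm above its underside. At the start it lies flat somewhere in one of the four bays of the tray; which colour is in which bay varies.
- yellow_round_center (a point): Yellow waxed cheese round (a flat disc 56 mm across, 22 mm thick, 60 g, slippery wax, small pale paper disc on top). The point is its centre, 11 mm above its underside. At the start it lies flat somewhere in one of the four bays of the tray; which colour is in which bay varies.
- green_round_center (a point): Dark green waxed cheese round (a flat disc 56 mm across, 22 mm thick, 60 g, slippery wax, small pale paper disc on top). The point is its centre, 11 mm above its underside. At the start it lies flat somewhere in one of the four bays of the tray; which colour is in which bay varies.
- black_round_center (a point): Black waxed cheese round (a flat disc 56 mm across, 22 mm thick, 60 g, slippery wax, small pale paper disc on top). The point is its centre, 11 mm above its underside. At the start it lies flat somewhere in one of the four bays of the tray; which colour is in which bay varies.
- glass_screen: Clear, nearly invisible upright pane 6 mm thick standing on the worktop behind the work, fixed, parallel to the y axis: its foot at x = 0.61, leaning slightly away to x = 0.64 at its top, 237 mm above the worktop; it runs from y = -1.13 to y = 0.24. Origin at the middle of its foot. Keep the tray and gripper in front of it or above it.
- tub: White dairy tub with a printed foil lid, 72 mm across, 71 mm high, loose bystander. Origin at the centre of its underside.
- price_tag: Price tag: a white and green card 68 x 45 mm on a thin stem and small black foot, 75 mm high in all, loose bystander. Origin at the centre of its underside.
- spice_jar: White spice jar with green label, 43 mm across, 100 mm high, loose bystander. Origin at the centre of its underside.
Not all that is in view belongs to the job. Leave any purple look-alike of the part that bears green_round_center alone.

How it is judged:
By the outcome, as a careful person would: the job done as asked, in the order asked, and still so for the second after the job is handed in, with the robot touching nothing.
It also fails if it takes over 70 s, if anything falls off the work surface, if the arm or the gripper's body presses on something with over 40 N, if the wrist force passes 120 N, or if a joint passes its speed limit or range.

## Working session

There is one attempt and no reset: what is moved stays moved. The work goes in short steps, Python scripts to look and compute and a tool call to move; the robot and the scene stay as the last step left them, time stands still between calls to the robot, and variables do not carry over. Pictures are saved under pics/ and viewed, about 8 in all and at most 12, crops included, and the job is handed in when it is done.

Besides the shell and the picture viewer there is one more tool, called by a JSON object that holds its "api" and its "payload", one argument or row to a line. apply_moves: Moves the arm, as the interface text tells. Its arguments: {"type":"object","properties":{"increments":{"type":"array"}},"required":["increments"]}

```bash
mkdir -p pics; cat > h.py <<'E'
import numpy as np, cv2
from cell import status, imaging, env
def shot(n,f=None):
    c=imaging.read_camera(n)
    if f: cv2.imwrite('pics/'+f,c['pixels'][:,:,::-1])
    return c
def foc(c): return 200/np.tan(np.radians(c['fovy'])/2)
def ray(c,u,v,fish=False):
    f=foc(c);x,y=(u-c['cx'])/f,(v-c['cy'])/f
    if fish:
        r=np.hypot(x,y);s=np.sin(r)/r if r>1e-9 else 1;d=np.array([x*s,y*s,np.cos(r)])
    else: d=np.array([x,y,1.])
    R=np.array(c['R']);t=np.array(c['t']);return -R.T@t,R.T@d
def onz(c,u,v,z,fish=False):
    o,d=ray(c,u,v,fish);return o+d*(z-o[2])/d[2]
def proj(c,X):
    p=np.array(c['R'])@np.array(X,float)+np.array(c['t']);return p[:2]/p[2]*foc(c)+[c['cx'],c['cy']]
E
python3 - <<'E'
from h import *
cs=[shot(n) for n in('scene','side','wrist')]
for n,c in zip(('scene','side','wrist'),cs):
    cv2.imwrite('pics/%s0.png'%n,c['pixels'][:,:,::-1]); print(n,c['fovy'],c['cx'],c['cy'],ray(c,320,200,n=='wrist'))
print(status.state())
E
```

```text
scene 42.99673504234876 312.9970436199776 193.37475811621337 (array([-359.88918642, -897.52632281, 1174.81635957]), array([ 0.5416537 ,  0.5073846 , -0.67047191]))
side 50.56966719030507 319.2017029106536 198.27423830986658 (array([ 201.3315408 ,  799.45548506, 1152.53111824]), array([ 0.25306718, -0.5807891 , -0.77373199]))
wrist 65.70646984690485 321.2286320064671 198.25668731113691 (array([626.01699826,  78.60440537, 383.95663263]), array([-0.00436494, -0.28462575, -0.95862878]))
{'t': 0.15, 'joints': array([-1.05628303e-01,  4.91421686e-01,  1.55929714e+00,  7.98769767e-07,
        1.09170273e+00, -1.05619594e-01]), 'qvel': array([ 0.00146048, -0.0009402 , -0.0020983 ,  0.00043075, -0.0003671 ,
       -0.00128286]), 'tau': array([ 3.16444048e-04, -6.12899423e+01, -2.58276522e+01,  6.91918633e-02,
        4.73701756e-02, -5.07232733e-05]), 'eef_pos': array([6.24837631e+02, 2.24349201e-02, 2.25199860e+02]), 'tcp_rot': array([3.03511828, 1.56996742, 3.0351092 ]), 'ft_force': array([0.56298432, 1.06979782, 0.12684165]), 'moment': array([0.05145811, 0.03432482, 0.01281078]), 'opening': 1.0007649948187889}
```

View pics/scene0.png

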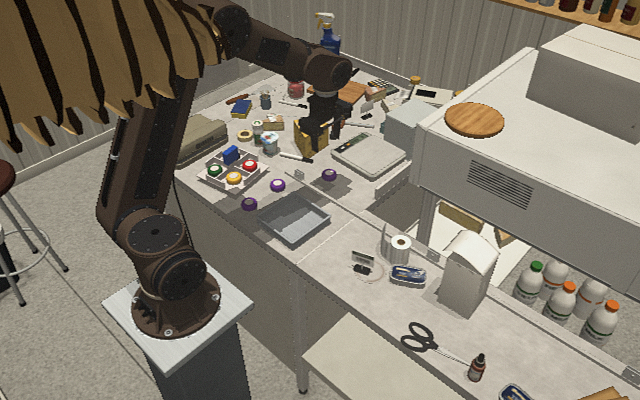

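View pics/side0.png

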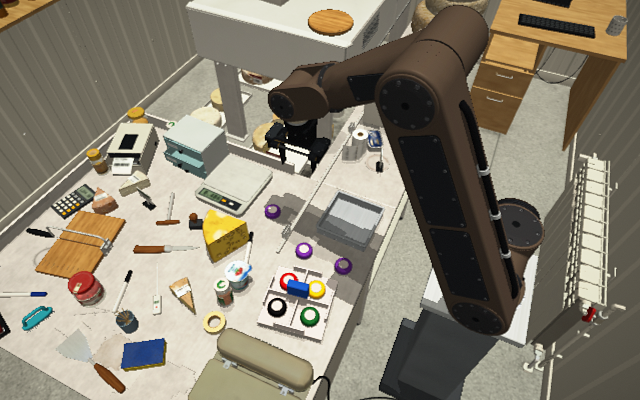

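View pics/wrist0.png

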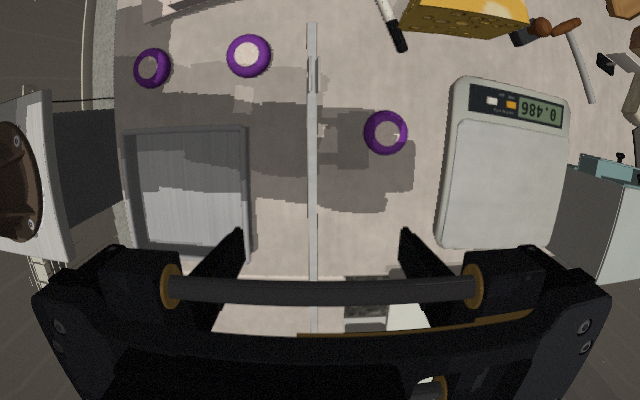

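Three pictures viewed so far. They show:
- The tray is at scene (235,170) / side (298,303).
- The pan is at scene (294,218) / side (350,218).
- Three purple look-alikes are at side (273,211), (304,251) and (343,266).
- Candidates for red in the side view are the red round at (289,281), the red jar at (85,288) and the red radiator knob at (588,313). The round inside the tray is the one I want.
- The fingers currently straddle the glass.

```bash
cat > m.py <<'E'
from h import *
def blobs(c,box):
    x0,x1,y0,y1=box
    hsv=cv2.cvtColor(c['pixels'],cv2.COLOR_RGB2HSV)
    rng={'blue':[(105,120,60),(128,255,255)],'red':[(0,150,90),(6,255,255)],'yellow':[(20,140,120),(35,255,255)],'green':[(45,80,20),(85,255,160)],'purple':[(130,80,40),(155,255,255)]}
    out={}
    for k,(a,b) in rng.items():
        m=cv2.inRange(hsv,a,b)
        if k=='red': m|=cv2.inRange(hsv,(174,150,90),(180,255,255))
        w=np.zeros_like(m);w[y0:y1,x0:x1]=m[y0:y1,x0:x1]
        cs,_=cv2.findContours(w,cv2.RETR_EXTERNAL,cv2.CHAIN_APPROX_NONE)
        out[k]=[(tuple(np.round(cv2.minEnclosingCircle(q)[0],1)),int(cv2.contourArea(q)),cv2.boundingRect(q)) for q in cs if cv2.contourArea(q)>15]
    return out
E
python3 - <<'E'
from m import *
for n,box in(('scene',(180,345,130,250)),('side',(245,400,180,350))):
    c=shot(n);b=blobs(c,box)
    for k,v in b.items():
        for p,a,r in v: print(n,k,p,a,r,onz(c,*p,{'blue':95,'purple':15}.get(k,37)).round())
    x0,x1,y0,y1=box
    cr=cv2.resize(c['pixels'][y0:y1,x0:x1,::-1],None,fx=4.5 if n=='scene' else 3.5,fy=4.5 if n=='scene' else 3.5,interpolation=cv2.INTER_CUBIC)
    cv2.imwrite('pics/crop_%s.png'%n,cr);print(cr.shape)
E
```

```text
scene blue (np.float64(230.0), np.float64(154.5)) 81 (222, 145, 15, 20) [473. 318.  95.]
scene red (np.float64(249.3), np.float64(165.0)) 106 (243, 160, 14, 11) [525. 282.  37.]
scene yellow (np.float64(233.4), np.float64(175.5)) 82 (227, 172, 14, 9) [447. 278.  37.]
scene green (np.float64(214.5), np.float64(169.6)) 56 (208, 165, 14, 12) [423. 355.  37.]
scene purple (np.float64(249.0), np.float64(204.0)) 143 (242, 198, 15, 13) [400. 144.  15.]
scene purple (np.float64(277.2), np.float64(184.5)) 127 (270, 179, 15, 13) [535. 147.  15.]
scene purple (np.float64(328.9), np.float64(174.2)) 118 (322, 169, 15, 12) [701.  51.  15.]
(540, 742, 3)
side blue (np.float64(297.5), np.float64(288.5)) 274 (287, 280, 22, 18) [472. 318.  95.]
side red (np.float64(288.2), np.float64(281.4)) 68 (280, 273, 18, 18) [522. 283.  37.]
side yellow (np.float64(315.6), np.float64(288.8)) 214 (309, 280, 16, 18) [439. 271.  37.]
side yellow (np.float64(245.0), np.float64(233.0)) 27 (245, 224, 4, 19) [726. 188.  37.]
side green (np.float64(309.5), np.float64(316.0)) 261 (300, 307, 19, 19) [419. 353.  37.]
side purple (np.float64(342.8), np.float64(265.7)) 208 (335, 258, 17, 17) [401. 153.  15.]
side purple (np.float64(303.6), np.float64(250.2)) 189 (296, 243, 16, 16) [535. 154.  15.]
side purple (np.float64(272.2), np.float64(211.0)) 160 (265, 204, 16, 15) [700.  59.  15.]
(595, 542, 3)
```

View pics/crop_side.png

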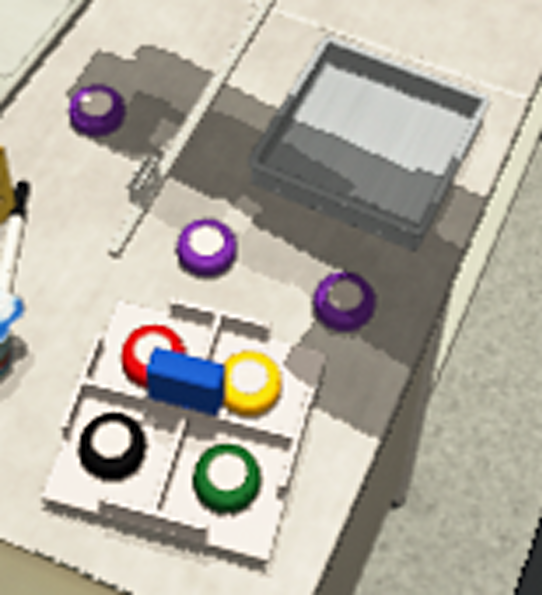

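View pics/crop_scene.png

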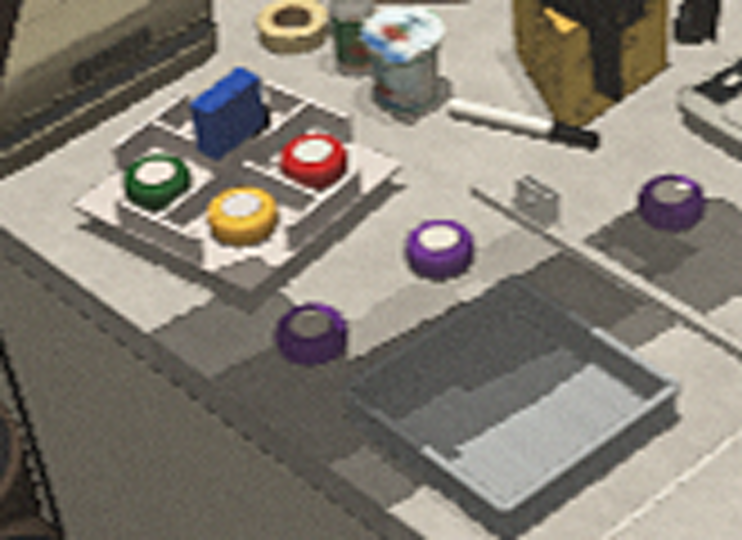

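{"api": "apply_moves", "payload": {
  "increments": [
    [0, -40, 0, 0, 0],
    [0, -40, 0, 0, 0],
    [0, -40, 0, 0, 0]
  ]
}}

```text
t: 0.55
eef_pos: [624.8, 0.1, 347.0]
tcp_rot: [2.976, 1.57, 2.976]
ft_force: [-0.7, -1.0, 0.1]
opening: 0.999
```

The close crop confirms the red round in the tray's far-right bay (+x,-y side, crop (152,353)). Five pictures viewed. The moves can only turn the tool about its own axis, so I'll find out in free space how the arm behaves at its reach limit, since tipping needs tilt.

{"api": "apply_moves", "payload": {
  "increments": [
    [0, -50, 0, 0, 0],
    [0, -50, 0, 0, 0],
    [0, -50, 0, 0, 0],
    [0, -50, 0, 0, 0],
    [0, -50, 0, 0, 0],
    [0, -50, 0, 0, 0]
  ]
}}

```text
t: 1.15
eef_pos: [624.0, 0.2, 647.1]
tcp_rot: [-0.115, 1.57, -0.115]
ft_force: [0.7, -0.5, -0.0]
opening: 0.997
```

```bash
cat >> h.py <<'E'
from scipy.spatial.transform import Rotation as Ro
def st():
    s=status.state();R=Ro.from_euler('xyz',s['tcp_rot']).as_matrix()
    print(round(s['t'],2),s['eef_pos'].round(1),'J',s['joints'].round(3),'X',R[:,0].round(3),'Y',R[:,1].round(3),'Z',R[:,2].round(3),'F',s['ft_force'].round(1),'o',round(s['opening'],3))
E
python3 -c "
from h import *;st()"
```

```text
1.15 [6.240e+02 2.000e-01 6.471e+02] J [-0.106  0.436  0.581 -0.     2.123 -0.106] X [ 0.001 -0.    -1.   ] Y [-0.  1. -0.] Z [1.    0.    0.001] F [ 0.7 -0.5 -0. ] o 0.997
```

{"api": "apply_moves", "payload": {
  "increments": [
    [0, -50, 0, 0, 0],
    [0, -50, 0, 0, 0],
    [0, -50, 0, 0, 0],
    [0, -50, 0, 0, 0]
  ]
}}

```text
t: 1.55
eef_pos: [588.6, -0.9, 746.3]
tcp_rot: [0.113, 1.555, 0.113]
ft_force: [0.8, 0.3, -0.3]
opening: 0.999
```

```bash
python3 -c "
from h import *;st()"
```

```text
1.55 [588.6  -0.9 746.3] J [-0.115  0.556  0.054  0.006  2.516 -0.11 ] X [ 0.016  0.002 -1.   ] Y [0.    1.    0.002] Z [ 1.    -0.     0.016] F [ 0.8  0.3 -0.3] o 0.999
```

{"api": "apply_moves", "payload": {
  "increments": [
    [0, -50, 0, 0, 0],
    [0, -50, 0, 0, 0],
    [0, -50, 0, 0, 0],
    [0, -50, 0, 0, 0]
  ]
}}

```text
t: 1.95
eef_pos: [494.8, -0.3, 818.9]
tcp_rot: [-0.001, 1.476, -0.001]
ft_force: [-0.1, 0.4, 0.3]
opening: 1.002
```

```bash
python3 -c "
from h import *;st()"
```

```text
1.95 [ 4.948e+02 -3.000e-01  8.189e+02] J [-0.141  0.423  0.048  0.025  2.577 -0.12 ] X [ 0.094 -0.    -0.996] Y [ 0.  1. -0.] Z [ 0.996 -0.     0.094] F [-0.1  0.4  0.3] o 1.002
```

{"api": "apply_moves", "payload": {
  "increments": [
    [0, 50, 0, 0, 0],
    [0, 50, 0, 0, 0]
  ]
}}

```text
t: 2.15
eef_pos: [505.5, -0.9, 775.9]
tcp_rot: [0.0, 1.472, -0.0]
ft_force: [2.1, 0.0, 0.5]
opening: 0.997
```

```bash
python3 -c "
from h import *;st()"
```

```text
2.15 [505.5  -0.9 775.9] J [-0.14   0.29   0.443  0.019  2.31  -0.126] X [ 0.099 -0.    -0.995] Y [0. 1. 0.] Z [ 0.995 -0.     0.099] F [2.1 0.  0.5] o 0.997
```

Pushing past the reach limit tilts the tool, and the tilt persists (now 5.7°). That gives a plan:
1. Ratchet the empty tool to about 24° of tilt.
2. Grip the handle leaning along tray x.
3. Turn about the tool axis by about 95°. This tips the tray about 35° straight to the red corner, and reversing the turn levels it exactly.

Next: more ratcheting.

{"api": "apply_moves", "payload": {
  "increments": [
    [0, -40, 0, 30, 0],
    [0, -40, 0, 30, 0],
    [0, -40, 0, 30, 0],
    [0, -40, 0, 30, 0],
    [0, -40, 0, 30, 0],
    [0, -40, 0, 30, 0]
  ]
}}

```text
t: 2.75
eef_pos: [530.2, -1.0, 818.6]
tcp_rot: [0.002, 1.37, 0.002]
ft_force: [0.2, -0.2, 0.7]
opening: 0.998
```

```bash
python3 -c "
from h import *;st()"
```

```text
2.75 [530.2  -1.  818.6] J [-0.141  0.432  0.047  0.045  2.463 -0.102] X [ 0.199  0.    -0.98 ] Y [0. 1. 0.] Z [ 0.98  -0.     0.199] F [ 0.2 -0.2  0.7] o 0.998
```

```bash
python3 - <<'E'
from h import *
c=shot('side')
def g(pts,z,s,ox,oy):
    P=np.array([onz(c,ox+u/s,oy+v/s,z)[:2] for u,v in pts]);print(P.round(),P.mean(0).round(1))
    for i in range(4):
        d=P[(i+1)%4]-P[i];print(np.hypot(*d).round(),np.degrees(np.arctan2(d[1],d[0])).round(1))
g([(118,300),(325,355),(268,568),(45,505)],26,3.5,245,180)
g([(330,40),(486,98),(416,240),(253,158)],38,3.5,245,180)
c=shot('scene')
g([(400,165),(230,285),(78,203),(240,85)],26,4.5,180,130)
g([(680,382),(503,508),(350,388),(510,290)],38,4.5,180,130)
E
```

```text
[[576. 243.]
 [392. 215.]
 [360. 402.]
 [540. 431.]] [466.9 322.9]
186.0 -171.6
190.0 99.7
183.0 9.0
192.0 -79.3
[[ 521. -101.]
 [ 357.  -97.]
 [ 361.   82.]
 [ 530.   62.]] [442.5 -13.3]
164.0 178.8
179.0 88.9
170.0 -6.7
163.0 -93.0
[[575. 233.]
 [387. 220.]
 [369. 387.]
 [558. 414.]] [472.2 313.6]
189.0 -176.2
168.0 96.3
192.0 8.0
182.0 -84.6
[[ 530. -113.]
 [ 357. -107.]
 [ 365.   58.]
 [ 518.   48.]] [442.6 -28.2]
173.0 178.0
165.0 87.1
153.0 -3.6
161.0 -85.7
```

Tray yaw is about +8.5°, so the lean azimuth should be the same. I'll do the rest of the ratchet further round to the left.

{"api": "apply_moves", "payload": {
  "increments": [
    [0, 10, 50, 0, 0],
    [0, 10, 50, 0, 0],
    [0, 0, 50, 0, 0],
    [0, 0, 50, 0, 0],
    [0, -40, 10, 28, 0],
    [0, -40, 10, 28, 0],
    [0, -40, 10, 28, 0],
    [0, -40, 10, 28, 0]
  ]
}}

```text
t: 3.65
eef_pos: [521.1, 197.7, 819.6]
tcp_rot: [0.102, 1.284, 0.102]
ft_force: [-0.3, -0.6, -0.7]
opening: 1.002
```

```bash
python3 -c "
from h import *;st()"
```

```text
3.65 [521.1 197.7 819.6] J [ 0.266  0.442  0.047 -0.066  2.368  0.211] X [ 0.282  0.029 -0.959] Y [-0.005  1.     0.029] Z [ 0.96  -0.004  0.282] F [-0.3 -0.6 -0.7] o 1.002
```

{"api": "apply_moves", "payload": {
  "increments": [
    [0, -35, 0, 33, 0],
    [0, -35, 0, 33, 0],
    [0, -35, 0, 33, 0],
    [0, -35, 0, 33, 0],
    [0, -35, 0, 33, 0],
    [0, -35, 0, 33, 0]
  ]
}}

```text
t: 4.25
eef_pos: [528.7, 148.2, 853.5]
tcp_rot: [0.15, 1.153, 0.155]
ft_force: [-0.3, 0.7, -0.4]
opening: 1.002
```

```bash
python3 -c "
from h import *;st()"
```

```text
4.25 [528.7 148.2 853.5] J [1.520e-01 3.930e-01 4.800e-02 1.000e-03 2.283e+00 1.490e-01] X [ 0.401  0.063 -0.914] Y [-0.018  0.998  0.061] Z [ 0.916 -0.008  0.401] F [-0.3  0.7 -0.4] o 1.002
```

{"api": "apply_moves", "payload": {
  "increments": [
    [0, 20, 0, 0, -8.5],
    [0, 20, 0, 0, -8.5],
    [0, 20, 0, 0, -8.5],
    [0, 20, 0, 0, -8.5],
    [0, 20, 0, 0, -8.5],
    [0, 20, 0, 0, -8.5],
    [0, 20, 0, 0, -8.5],
    [0, 20, 0, 0, -8.5],
    [0, 20, 0, 0, -8.5],
    [0, 20, 0, 0, -8.5]
  ]
}}

```text
t: 5.25
eef_pos: [608.2, 161.2, 670.8]
tcp_rot: [-1.331, 1.154, 0.156]
ft_force: [0.4, 0.3, 0.3]
opening: 1.002
```

```bash
cat >> h.py <<'E'
def delta(goal):
    s=status.state();R=Ro.from_euler('xyz',s['tcp_rot']).as_matrix();d=R.T@(np.array(goal)-s['eef_pos']);print('tool delta',d.round(1));return d
E
python3 -c "
from h import *;st();delta([375,303,330])"
```

```text
5.25 [608.2 161.2 670.8] J [ 1.540e-01  2.260e-01  8.920e-01  1.000e-03  1.606e+00 -1.333e+00] X [ 0.4    0.063 -0.914] Y [-0.914  0.097 -0.393] Z [0.064 0.993 0.096] F [0.4 0.3 0.3] o 1.002
tool delta [227.3 360.9  93.2]
```

{"api": "apply_moves", "payload": {
  "increments": [
    [0, 0, 0, 0, -7],
    [0, 0, 0, 0, -6.7],
    [0, 28, 45, 0, 0],
    [0, 28, 45, 0, 0],
    [0, 28, 45, 0, 0],
    [0, 28, 45, 0, 0],
    [0, 28, 45, 0, 0],
    [0, 28, 45, 0, 0]
  ]
}}

```text
t: 6.05
eef_pos: [439.9, 136.5, 423.0]
tcp_rot: [-1.564, 1.154, 0.156]
ft_force: [2.3, 1.1, 0.0]
opening: 1.001
```

```bash
python3 -c "
from h import *;st();delta([375,303,330])"
```

```text
6.05 [439.9 136.5 423. ] J [ 1.580e-01 -7.700e-02  1.839e+00 -1.000e-03  9.630e-01 -1.561e+00] X [ 0.4    0.063 -0.914] Y [-0.904 -0.135 -0.405] Z [-0.149  0.989  0.003] F [2.3 1.1 0. ] o 1.001
tool delta [ 69.5  73.9 174. ]
```

{"api": "apply_moves", "payload": {
  "increments": [
    [0, 10, 10, 43, 0],
    [0, 10, 10, 43, 0],
    [0, 10, 10, 44, 0],
    [0, 20, 22, 44, 0],
    [0, 20, 22, 0, 0]
  ]
}}

```text
t: 6.55
eef_pos: [376.5, 304.4, 331.9]
tcp_rot: [-1.56, 1.154, 0.163]
ft_force: [0.9, -0.4, 0.2]
opening: 0.999
```

```bash
python3 -c "
from h import *;st();c=shot('wrist','w1.png')
o,d=ray(c,320,200,True);print(o,d)"
```

```text
6.55 [376.5 304.4 331.9] J [ 0.645  0.061  1.945 -0.27   0.781 -0.92 ] X [ 0.4    0.066 -0.914] Y [-0.904 -0.138 -0.405] Z [-0.153  0.988  0.004] F [ 0.9 -0.4  0.2] o 0.999
[242.84789509 282.8409498  445.1425273 ] [ 0.6407952   0.09875495 -0.76133368]
```

View pics/w1.png

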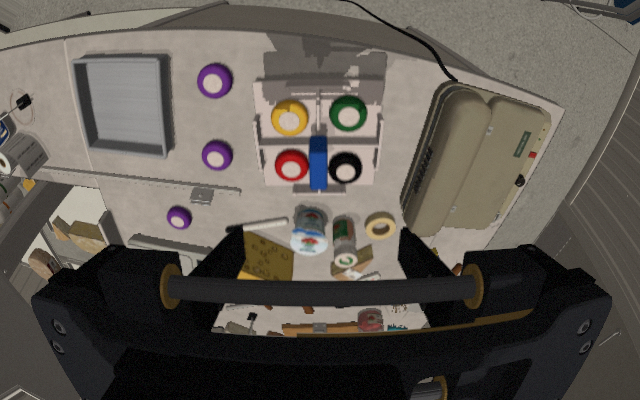

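Six pictures viewed. The wrist view shows the handle at (318,163), red at (291,166), yellow at (289,118), black at (345,167) and green at (348,113). The pan is at (123,105). The tub (308,232), spice jar (343,235) and tray edge are all visible. Next is a zoom for the handle corners.

```bash
python3 - <<'E'
from m import *
im=cv2.imread('pics/w1.png')
cv2.imwrite('pics/w1c.png',cv2.resize(im[60:205,235:400],None,fx=4,fy=4,interpolation=cv2.INTER_CUBIC))
hsv=cv2.cvtColor(im,cv2.COLOR_BGR2HSV);m=cv2.inRange(hsv,(105,120,40),(128,255,255));m[:100]=0;m[205:]=0
for v in range(130,196,4):
    u=np.where(m[v,280:350])[0]
    print(v,(u.min()+280,u.max()+280) if len(u) else None)
E
```

```text
130 None
134 None
138 (np.int64(311), np.int64(325))
142 (np.int64(310), np.int64(326))
146 (np.int64(310), np.int64(325))
150 (np.int64(310), np.int64(326))
154 (np.int64(309), np.int64(326))
158 (np.int64(309), np.int64(326))
162 (np.int64(309), np.int64(326))
166 (np.int64(309), np.int64(326))
170 (np.int64(310), np.int64(326))
174 (np.int64(310), np.int64(326))
178 (np.int64(310), np.int64(326))
182 (np.int64(310), np.int64(326))
186 (np.int64(310), np.int64(326))
190 None
194 None
```

View pics/w1c.png

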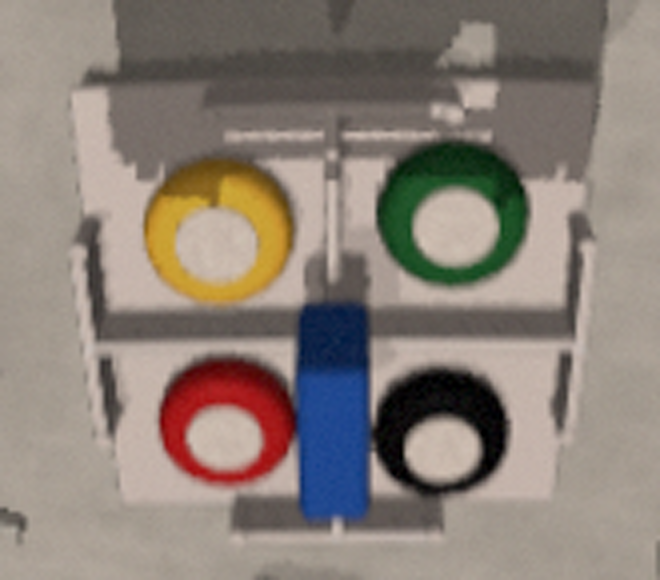

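```bash
python3 - <<'E'
from h import *
c=shot('wrist')
def P(l,z): 
    A=np.array([onz(c,u,v,z,True)[:2] for u,v in l]);print(A.round(1).tolist(),A.mean(0).round(1));return A
def az(a,b): print('az',np.degrees(np.arctan2(*(b-a)[::-1])).round(1),np.hypot(*(b-a)).round(1))
H=P([(309.6,152.5),(327,152.5),(310.2,189.5),(327.2,189.5)],120); az(H[0],H[2]);az(H[1],H[3]);az(H[0],H[1])
az(H[:2].mean(0),H[2:].mean(0))
B=P([(310.5,135.8),(325.8,135.8)],70)
T=P([(253,81.3),(385,81.3),(373,184.3),(265.5,185)],26);az(T[0],T[3]);az(T[1],T[2]);az(T[0],T[1]);az(T[3],T[2])
D=P([(235+335/4,60+130/4),(235+337/4,60+520/4)],52);az(D[0],D[1])   # divider ends
D=P([(235+80/4,60+340/4),(235+590/4,60+338/4)],52)
for n,p in dict(yellow=(235+217/4,60+245/4),green=(235+456/4,60+228/4),red=(235+225/4,60+438/4),black=(235+443/4,60+450/4)).items(): print(n,onz(c,*p,48,True).round(1))
# pan rim
Q=P([(75,55),(160,58),(169,157),(88,148)],38)
E
```

```text
[[435.7, 296.6], [432.5, 317.4], [492.1, 304.8], [488.6, 327.0]] [462.2 311.4]
az 8.3 56.9
az 9.7 56.9
az 98.8 21.1
az 9.0 56.9
[[439.5, 296.7], [436.4, 317.2]] [437.9 306.9]
[[386.7, 206.8], [358.8, 388.8], [537.9, 415.6], [567.3, 235.2]] [462.7 311.6]
az 8.9 182.9
az 8.5 181.1
az 98.7 184.1
az 99.3 182.7
[[382.5, 299.3], [544.0, 324.4]] [463.3 311.8]
az 8.9 163.4
[[475.3, 218.9], [446.1, 402.8]] [460.7 310.9]
yellow [432.4 265.1  48. ]
green [413.3 346.2  48. ]
red [513.9 276.2  48. ]
black [506.6 360.3  48. ]
[[343.7, -92.4], [354.8, 70.3], [522.9, 69.3], [519.5, -106.5]] [435.2 -14.8]
```

```bash
python3 -c "
from h import *;st();delta([439.2,308.7,160.8])"
```

```text
6.65 [375.3 300.9 329.6] J [ 0.64   0.06   1.95  -0.268  0.782 -0.925] X [ 0.395  0.061 -0.917] Y [-0.906 -0.139 -0.399] Z [-0.152  0.988  0.   ] F [0.5 0.1 0.1] o 1.003
tool delta [180.4   8.4  -2. ]
```

{"api": "apply_moves", "payload": {
  "increments": [
    [0, 45, 2, 0, 0],
    [0, 45, 2, 0, 0],
    [0, 45, 2, 0, -0.5],
    [0, 45, 2, -2, 0],
    [0, 0, 0, 0, 0]
  ]
}}

```text
t: 7.15
eef_pos: [443.8, 307.4, 160.9]
tcp_rot: [-1.581, 1.161, 0.146]
ft_force: [-0.7, 0.1, 0.1]
opening: 0.998
```

```bash
python3 - <<'E'
from h import *
st()
c=shot('wrist','w2.png')
im=cv2.imread('pics/w2.png');hsv=cv2.cvtColor(im,cv2.COLOR_BGR2HSV);m=cv2.inRange(hsv,(105,120,25),(128,255,255))
k,l,s,ce=cv2.connectedComponentsWithStats(m)
for i in range(1,k):
    if s[i,4]>300: print(s[i],ce[i])
E
```

```text
7.15 [443.8 307.4 160.9] J [ 0.561  0.373  2.073 -0.482  0.355 -0.74 ] X [ 0.395  0.058 -0.917] Y [-0.906 -0.143 -0.399] Z [-0.154  0.988 -0.004] F [-0.7  0.1  0.1] o 0.998
[ 311  167   35   96 2917] [327.06342132 213.14775454]
```

View pics/w2.png

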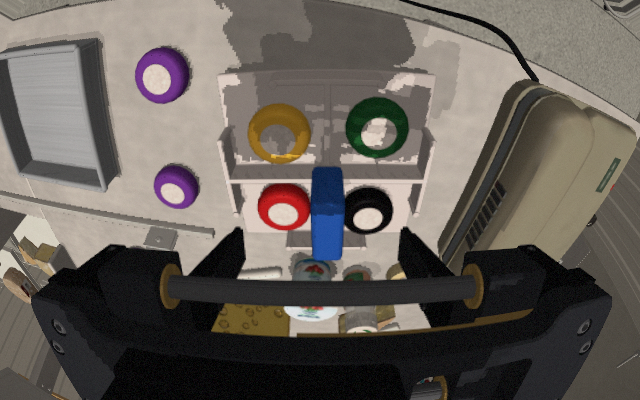

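Eight pictures viewed. The handle is at (327,213), a little off the jaw centre line, and the way in is clear. J5 is getting small, so I'll fit quick kinematics from the recorded states and check the reach of the coming poses.

```bash
cat > kin.py <<'E'
from h import *
from scipy.optimize import least_squares
# rows: pos, joints
D=[([625.016,0.021,225.661],[-.106,.491,1.559,0,1.092,-.106]),([624,.2,647.1],[-.106,.436,.581,0,2.123,-.106]),
([494.8,-.3,818.9],[-.141,.423,.048,.025,2.577,-.12]),([528.7,148.2,853.5],[.152,.393,.048,.001,2.283,.149]),
([608.2,161.2,670.8],[.154,.226,.892,.001,1.606,-1.333]),([439.9,136.5,423],[.158,-.077,1.839,-.001,.963,-1.561]),
([375.3,300.9,329.6],[.64,.06,1.95,-.268,.782,-.925]),([443.8,307.4,160.9],[.561,.373,2.073,-.482,.355,-.74])]
def Rz(a): return Ro.from_euler('z',a).as_matrix()
def Ry(a): return Ro.from_euler('y',a).as_matrix()
def fk(q,p):
    d1,a1,lat,a2,a3,e3,L,ly,lz=p
    A=Rz(q[0]);B=A@Ry(q[1]);C=B@Ry(q[2]);E=C@Rz(q[3])@Ry(q[4]);F=E@Rz(q[5])
    # last frame z = tool x ; tool y = frame y ; tool z = -frame x (sign fixed below)
    pos=A@[a1,lat,d1]+B@[0,0,a2]+C@[e3,0,a3]+F@[lz,ly,L]
    return pos,F
def fit():
    f=lambda p:np.concatenate([fk(q,p)[0]-x for x,q in D])
    r=least_squares(f,[400,150,60,600,650,100,300,0,0]);return r.x,np.abs(r.fun).max()
P,err=fit()
def R2F(R): # tool R -> F: F cols = (-toolz? ) determined from the start pose
    return np.column_stack([-R[:,2],R[:,1],R[:,0]])
lim=np.array([[-3.1,3.1],[-.84,2.19],[.05,2.79],[-1.13,4.28],[.06,2.93],[-2.69,2.69]])
def ik(pos,R,q0):
    F0=R2F(R)
    def f(q):
        x,F=fk(q,P);return np.concatenate([(x-pos)/100,5*(Ro.from_matrix(F0.T@F).as_rotvec())])
    r=least_squares(f,np.clip(q0,lim[:,0]+1e-3,lim[:,1]-1e-3),bounds=(lim[:,0],lim[:,1]));return r.x,np.abs(r.fun).max()
E
python3 - <<'E'
from kin import *
print(P.round(1),err)
s=status.state();R=Ro.from_euler('xyz',s['tcp_rot']).as_matrix()
print(fk(s['joints'],P)[0],s['eef_pos']);print(fk(s['joints'],P)[1].round(2),R2F(R).round(2))
X=R[:,0]
q=s['joints']
for z in(130,102,88): 
    q,e=ik(np.array([471,314,95])+X*8+np.array([0,0,z-88]),R,q);print(z,q.round(2),e)
T=Ro.from_euler('z',8.9,degrees=True).as_matrix()
for th in(0,20,40,60,80,90,97):
    Rt=Ro.from_rotvec(X*np.radians(th)).as_matrix();N=Rt@T
    n=N[:,2];ds=np.array([n[0],n[1]])
    # handle at pan
    hc=np.array([440,-15,190.]);
    q,e=ik(hc+8*X,Rt@R,q)
    cor=hc+N@[94,-94,-75];
    print(th,'tilt',np.degrees(np.arccos(n[2])).round(1),'ds tray',(N.T@[0,0,-1]).round(2),'world az',np.degrees(np.arctan2(n[1],n[0])).round(),'corner-h',(cor-hc).round(),'q',q.round(2),round(e,4))
E
```

```text
[1.964e+02 3.000e-01 6.610e+01 5.869e+02 4.109e+02 4.310e+01 2.606e+02
 1.000e-01 3.000e-01] 0.3225153466926258
[443.63330292 307.85815567 163.74285564] [443.61513158 307.83265488 163.63621927]
[[ 0.15 -0.9   0.4 ]
 [-0.99 -0.14  0.06]
 [ 0.   -0.4  -0.92]] [[ 0.15 -0.9   0.4 ]
 [-0.99 -0.14  0.06]
 [ 0.   -0.4  -0.92]]
130 [ 0.54  0.46  2.04 -0.54  0.3  -0.69] 2.43599214954529e-11
102 [ 0.54  0.51  2.06 -0.69  0.24 -0.54] 8.407754848614776e-16
88 [ 0.54  0.53  2.07 -0.8   0.22 -0.43] 2.6797872353430404e-11
0 tilt 0.0 ds tray [ 0.  0. -1.] world az 0.0 corner-h [107. -78. -75.] q [-0.28  0.2   2.28  0.55  0.33 -2.5 ] 0.0
20 tilt 8.0 ds tray [ 0.02 -0.14 -0.99] world az -91.0 corner-h [ 77. -97. -89.] q [-0.28  0.2   2.28  0.55  0.33 -2.15] 0.0
40 tilt 15.8 ds tray [ 0.08 -0.26 -0.96] world az -100.0 corner-h [  43. -103. -104.] q [-0.28  0.2   2.28  0.55  0.33 -1.8 ] 0.0
60 tilt 23.2 ds tray [ 0.18 -0.35 -0.92] world az -109.0 corner-h [   9.  -95. -119.] q [-0.28  0.2   2.28  0.55  0.33 -1.45] 0.0
80 tilt 29.9 ds tray [ 0.3  -0.4  -0.87] world az -119.0 corner-h [ -21.  -76. -131.] q [-0.28  0.2   2.28  0.55  0.33 -1.1 ] 0.0
90 tilt 33.0 ds tray [ 0.36 -0.4  -0.84] world az -124.0 corner-h [ -34.  -62. -135.] q [-0.28  0.2   2.28  0.55  0.33 -0.93] 0.0
97 tilt 35.0 ds tray [ 0.41 -0.4  -0.82] world az -127.0 corner-h [ -41.  -51. -138.] q [-0.28  0.2   2.28  0.55  0.33 -0.81] 0.0
```

```bash
python3 - <<'E'
from kin import *
c=shot('wrist')
s=status.state();R=Ro.from_euler('xyz',s['tcp_rot']).as_matrix();t=fk(s['joints'],P)[0];print('tcp',t.round(1),s['eef_pos'].round(1))
hsv=cv2.cvtColor(c['pixels'],cv2.COLOR_RGB2HSV);m=cv2.inRange(hsv,(105,120,25),(128,255,255))
for v in(200,215,230,245,255):
    u=np.where(m[v])[0];a,b=[onz(c,x,v,120,True) for x in(u.min()-.5,u.max()+.5)]
    print(v,u.min(),u.max(),(R.T@(a-t)).round(1),(R.T@(b-t)).round(1),((a+b)/2).round(1))
X=R[:,0];T=Ro.from_euler('z',8.9,degrees=True).as_matrix()
h0=np.array([488,48,190.])
C=np.array([[sx*94,sy*94,z] for sx in(-1,1) for sy in(-1,1) for z in(-75,-43)])
for th in range(0,98,12):
    N=Ro.from_rotvec(X*np.radians(th)).as_matrix()@T;W=h0+C@N.T
    print(th,'maxx',W[:,0].max().round(),'minx',W[:,0].min().round(),'miny',W[:,1].min().round(),'minz',W[:,2].min().round(),'gap pts',(h0+N@[41,-94,-69]).round(),(h0+N@[94,-94,-69]).round(),(h0+N@[94,-41,-69]).round())
q=s['joints']
for y in np.linspace(313,48,8):
    q,e=ik(np.array([470+18*(313-y)/265,y,205])+8*X,R,q);print(round(y),q.round(2),round(e,4))
q,e=ik(h0+8*X,R,q);print(q.round(2),e)
E
```

```text
tcp [443.5 308.5 165.7] [443.5 308.4 165.6]
200 310 343 [41.  20.2 -8.7] [40.9 20.3 13.9] [441.2 310.6 120. ]
215 311 343 [46.5  7.7 -8.4] [46.4  7.8 14.6] [454.6 313.3 120. ]
230 311 341 [52.5 -5.9 -8.7] [52.5 -5.9 13.8] [469.4 315.  120. ]
245 312 340 [ 59.2 -21.   -8.4] [ 59.2 -21.   13.8] [485.7 317.8 120. ]
255 313 338 [ 64.1 -32.   -7.8] [ 64.  -32.   12.8] [497.6 319.4 120. ]
0 maxx 595.0 minx 381.0 miny -59.0 minz 115.0 gap pts [543. -39. 121.] [595. -30. 121.] [587.  22. 121.]
12 maxx 585.0 minx 390.0 miny -45.0 minz 107.0 gap pts [525. -41. 113.] [578. -43. 113.] [580.  10. 117.]
24 maxx 601.0 minx 375.0 miny -56.0 minz 98.0 gap pts [507. -40. 105.] [559. -52. 104.] [571.  -1. 112.]
36 maxx 615.0 minx 365.0 miny -62.0 minz 88.0 gap pts [490. -34.  98.] [538. -56.  94.] [560.  -9. 107.]
48 maxx 624.0 minx 361.0 miny -63.0 minz 79.0 gap pts [473. -25.  91.] [517. -55.  85.] [547. -14. 101.]
60 maxx 630.0 minx 362.0 miny -59.0 minz 71.0 gap pts [459. -13.  86.] [496. -49.  76.] [534. -17.  95.]
72 maxx 631.0 minx 368.0 miny -50.0 minz 63.0 gap pts [448.   3.  82.] [477. -39.  69.] [520. -16.  89.]
84 maxx 627.0 minx 380.0 miny -37.0 minz 57.0 gap pts [439.  21.  80.] [460. -25.  62.] [507. -12.  84.]
96 maxx 620.0 minx 397.0 miny -19.0 minz 52.0 gap pts [435.  40.  79.] [446.  -7.  57.] [494.  -5.  79.]
313 [ 0.54  0.35  1.98 -0.35  0.45 -0.9 ] 0.0
275 [ 0.46  0.32  2.02 -0.31  0.42 -1.  ] 0.0
237 [ 0.38  0.3   2.06 -0.25  0.39 -1.13] 0.0
199 [ 0.3   0.27  2.1  -0.17  0.36 -1.29] 0.0
162 [ 0.2   0.26  2.13 -0.06  0.34 -1.47] 0.0
124 [ 0.11  0.24  2.15  0.05  0.34 -1.66] 0.0
86 [ 0.01  0.24  2.16  0.17  0.34 -1.86] 0.0
48 [-0.09  0.23  2.16  0.28  0.35 -2.06] 0.0
[-0.09  0.26  2.18  0.32  0.31 -2.1 ] 5.264915396188831e-15
```

The reach is fine and the model fits to 0.3 mm. The tip will be done with the handle at about (460,60,185), which keeps the corners clear of the glass. Now going in to grip.

{"api": "apply_moves", "payload": {
  "increments": [
    [0, 20, 0.5, 1, 0],
    [0, 20, 0.5, 1, 0],
    [0, 20, 0.5, 0.7, 0],
    [0, 12, 0.5, 0, 0],
    [0, 12, 0.3, 0, 0],
    [0, 0, 0, 0, 0],
    [0, 0, 0, 0, 0]
  ]
}}

```text
t: 7.95
eef_pos: [474.1, 316.9, 89.2]
tcp_rot: [-1.572, 1.152, 0.156]
ft_force: [-0.5, 0.9, -0.1]
opening: 0.998
```

```bash
python3 - <<'E'
from kin import *
st();s=status.state();print(fk(s['joints'],P)[0]);delta([474,315.7,88])
E
```

```text
7.95 [474.1 316.9  89.2] J [ 0.544  0.532  2.071 -0.816  0.213 -0.411] X [ 0.402  0.063 -0.913] Y [-0.902 -0.143 -0.407] Z [-0.157  0.988 -0.001] F [-0.5  0.9 -0.1] o 0.998
[474.17570017 316.89354385  89.27768449]
tool delta [ 0.9  0.8 -1.1]
```

{"api": "apply_moves", "payload": {
  "increments": [
    [1, 0, 0, -1, 0],
    [1, 0, 0, 0, 0],
    [1, 0, 0, 0, 0],
    [1, 0, 0, 0, 0],
    [1, 0, 0, 0, 0],
    [1, 0, 0, 0, 0],
    [1, 0, 0, 0, 0],
    [1, 0, 0, 0, 0]
  ]
}}

```text
t: 8.75
eef_pos: [473.5, 315.7, 86.6]
tcp_rot: [-1.574, 1.155, 0.155]
ft_force: [0.9, -0.6, 0.1]
opening: 0.382
```

```bash
python3 - <<'E'
from kin import *
st()
E
```

```text
8.75 [473.5 315.7  86.6] J [ 0.542  0.536  2.074 -0.82   0.21  -0.408] X [ 0.399  0.062 -0.915] Y [-0.903 -0.144 -0.404] Z [-0.157  0.988 -0.001] F [ 0.9 -0.6  0.1] o 0.382
```

{"api": "apply_moves", "payload": {
  "increments": [
    [1, 0, 0, 0, 0],
    [1, 0, 0, 0, 0],
    [1, 0, 0, 0, 0],
    [1, 0, 0, 0, 0],
    [1, 0, 0, 0, 0],
    [1, 0, 0, 0, 0]
  ]
}}

```text
t: 9.35
eef_pos: [473.5, 315.7, 86.6]
tcp_rot: [-1.573, 1.155, 0.156]
ft_force: [0.3, -0.2, -1.3]
opening: 0.25
```

```bash
python3 - <<'E'
from kin import *
st()
E
```

```text
9.35 [473.5 315.7  86.6] J [ 0.542  0.536  2.074 -0.82   0.21  -0.408] X [ 0.399  0.063 -0.915] Y [-0.903 -0.144 -0.404] Z [-0.157  0.988 -0.001] F [ 0.3 -0.2 -1.3] o 0.25
```

{"api": "apply_moves", "payload": {
  "increments": [
    [1, -4.6, -2, 0, 0],
    [1, -9.1, -4, 0, 0],
    [1, -9.1, -4, 0, 0],
    [1, -9.1, -4, 0, 0],
    [1, 0, 0, 0, 0]
  ]
}}

```text
t: 9.85
eef_pos: [473.3, 315.5, 121.9]
tcp_rot: [-1.574, 1.155, 0.154]
ft_force: [-0.0, -0.1, -5.9]
opening: 0.248
```

```bash
python3 - <<'E'
from kin import *
st();c=shot('side');cv2.imwrite('pics/s1.png',cv2.resize(c['pixels'][200:350,230:400,::-1],None,fx=3.5,fy=3.5,interpolation=cv2.INTER_CUBIC))
E
```

```text
9.85 [473.3 315.5 121.9] J [ 0.542  0.471  2.049 -0.587  0.279 -0.648] X [ 0.399  0.062 -0.915] Y [-0.903 -0.144 -0.404] Z [-0.157  0.988 -0.001] F [-0.  -0.1 -5.9] o 0.248
```

View pics/s1.png

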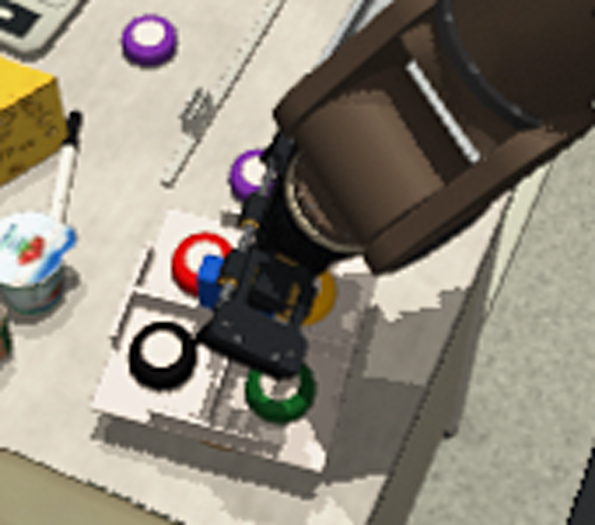

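The tray is lifted level with all four rounds in place (nine pictures viewed). Next: carry it to the pan.

{"api": "apply_moves", "payload": {
  "increments": [
    [1, -9.1, -4, 0, 0],
    [1, -18.3, -8.1, 0, 0],
    [1, -18.3, -8.1, 0, 0],
    [1, -18.3, -8.1, 0, 0],
    [1, -9.1, -4, 0, 0],
    [1, 0, 0, 0, 0]
  ]
}}

```text
t: 10.5
eef_pos: [473.6, 315.7, 201.8]
tcp_rot: [-1.574, 1.154, 0.155]
ft_force: [0.9, 0.1, -6.3]
opening: 0.251
```

{"api": "apply_moves", "payload": {
  "increments": [
    [1, -1, 2, -10, 0],
    [1, -2, 4, -20, 0],
    [1, -2, 4.6, -25, 0],
    [1, -2, 4.6, -25, 0],
    [1, -2, 4.6, -25, 0],
    [1, -2, 4.6, -25, 0],
    [1, -2, 4.6, -25, 0],
    [1, -2, 4.6, -25, 0],
    [1, -2, 4.6, -25, 0],
    [1, -2, 4.6, -25, 0]
  ]
}}

```text
t: 11.5
eef_pos: [462.2, 79.6, 200.5]
tcp_rot: [-1.575, 1.158, 0.154]
ft_force: [-0.1, -0.8, -6.4]
opening: 0.251
```

```bash
python3 - <<'E'
from kin import *
st();delta([463.2,60.5,185])
c=shot('side','s2.png');im=c['pixels']
# pan rim corners: refine visually from crop
cv2.imwrite('pics/s2c.png',cv2.resize(im[150:300,270:430,::-1],None,fx=4,fy=4,interpolation=cv2.INTER_CUBIC))
E
```

```text
11.5 [462.2  79.6 200.5] J [-0.006  0.195  2.209  0.195  0.336 -1.906] X [ 0.397  0.061 -0.916] Y [-0.904 -0.144 -0.402] Z [-0.157  0.988 -0.002] F [-0.1 -0.8 -6.4] o 0.251
tool delta [ 13.4   8.1 -19. ]
```

{"api": "apply_moves", "payload": {
  "increments": [
    [1, 6, 3, -6, 0],
    [1, 6, 4, -7, 0],
    [1, 6, 3, -6, 0],
    [1, 0, 0, 0, 0],
    [1, 0, 0, 0, 0]
  ]
}}

```text
t: 12.05
eef_pos: [464.0, 61.9, 180.6]
tcp_rot: [-1.574, 1.157, 0.154]
ft_force: [-0.9, 0.0, -6.4]
opening: 0.251
```

{"api": "apply_moves", "payload": {
  "increments": [
    [1, 0, 0, 0, 4],
    [1, 0, 0, 0, 8],
    [1, 0, 0, 0, 8.5],
    [1, 0, 0, 0, 8.5],
    [1, 0, 0, 0, 8.5],
    [1, 0, 0, 0, 8.5],
    [1, 0, 0, 0, 8.5],
    [1, 0, 0, 0, 8.5],
    [1, 0, 0, 0, 8.5],
    [1, 0, 0, 0, 8.5]
  ]
}}

```text
t: 13.05
eef_pos: [464.3, 62.4, 181.3]
tcp_rot: [-0.172, 1.155, 0.155]
ft_force: [0.5, 0.3, -5.7]
opening: 0.254
```

{"api": "apply_moves", "payload": {
  "increments": [
    [1, 0, 0, 0, 7],
    [1, 0, 0, 0, 0],
    [1, 0, 0, 0, 0],
    [1, 0, 0, 0, 0],
    [1, 0, 0, 0, 0]
  ]
}}

```text
t: 13.55
eef_pos: [464.5, 62.3, 181.3]
tcp_rot: [-0.057, 1.155, 0.155]
ft_force: [0.5, 0.0, -4.2]
opening: 0.25
```

```bash
python3 - <<'E'
from kin import *
st();a=shot('side')['pixels'][130:320,250:430,::-1];b=shot('scene')['pixels'][120:260,200:360,::-1]
z=lambda i:cv2.resize(i,(400,400*i.shape[0]//i.shape[1]),interpolation=cv2.INTER_CUBIC)
a,b=z(a),z(b);h=max(len(a),len(b));o=np.zeros((h,800,3),np.uint8);o[:len(a),:400]=a;o[:len(b),400:]=b;cv2.imwrite('pics/t1.png',o)
E
```

```text
13.55 [464.5  62.3 181.3] J [-0.056  0.231  2.236  0.311  0.28  -0.55 ] X [ 0.399  0.062 -0.915] Y [-0.206  0.978 -0.023] Z [0.894 0.198 0.403] F [ 0.5  0.  -4.2] o 0.25
```

View pics/t1.png

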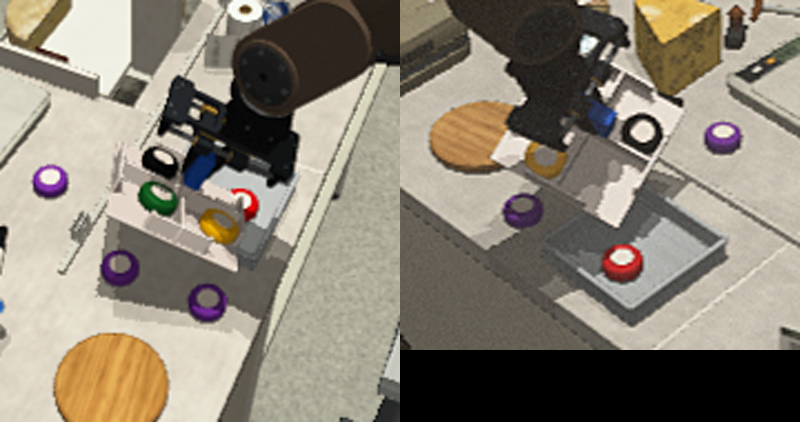

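Red is in the pan (scene view, at composite (622,262)) and yellow, green and black are still in their bays. Ten pictures viewed. The bare stand is visible now, so I'll measure it and then turn the tray back level.

```bash
python3 - <<'E'
from kin import *
for n in('side','scene'):
    c=shot(n);hsv=cv2.cvtColor(c['pixels'],cv2.COLOR_RGB2HSV);m=cv2.inRange(hsv,(8,80,90),(22,255,255))
    m=cv2.morphologyEx(m,cv2.MORPH_CLOSE,np.ones((5,5)))
    u0,v0=map(int,proj(c,[470,315,20]));k,l,s,ce=cv2.connectedComponentsWithStats(m);i=l[v0,u0];print(n,(u0,v0),s[i])
    q=max(cv2.findContours((l==i).astype(np.uint8),cv2.RETR_EXTERNAL,cv2.CHAIN_APPROX_NONE)[0],key=len)[:,0]
    W=np.array([onz(c,u,v,20)[:2] for u,v in q]);ct,r=cv2.minEnclosingCircle(W.astype(np.float32));print(np.round(ct,1),round(r,1),W.min(0).round(),W.max(0).round())
    W0=W
    f=least_squares(lambda p:np.hypot(*(W-p[:2]).T)-75,[470,315],loss='soft_l1',f_scale=2).x;print('fit',f.round(1))
E
```

```text
side (299, 300) [ 274  280   52   49 1973]
[466.  322.7] 75.8 [392. 248.] [540. 396.]
fit [465.7 321.9]
scene (232, 171) [212 160  34  28 665]
[462.2 311.8] 78.2 [390. 240.] [539. 387.]
fit [463.7 311.1]
```

{"api": "apply_moves", "payload": {
  "increments": [
    [1, 0, 0, 0, -4],
    [1, 0, 0, 0, -8],
    [1, 0, 0, 0, -8.5],
    [1, 0, 0, 0, -8.5],
    [1, 0, 0, 0, -8.5],
    [1, 0, 0, 0, -8.5],
    [1, 0, 0, 0, -8.5],
    [1, 0, 0, 0, -8.5],
    [1, 0, 0, 0, -8.5],
    [1, 0, 0, 0, -8.5]
  ]
}}

```text
t: 14.75
eef_pos: [464.5, 62.2, 181.3]
tcp_rot: [-1.458, 1.155, 0.155]
ft_force: [-0.5, 0.3, -5.6]
opening: 0.252
```

{"api": "apply_moves", "payload": {
  "increments": [
    [1, 0, 0, 0, -4],
    [1, 0, 0, 0, -3],
    [1, -10, -4, 0, 0],
    [1, -10, -4, 0, 0],
    [1, 0, 0, 0, 0]
  ]
}}

```text
t: 15.25
eef_pos: [464.2, 62.1, 203.8]
tcp_rot: [-1.575, 1.153, 0.154]
ft_force: [0.6, 0.1, -6.2]
opening: 0.253
```

```bash
python3 - <<'E'
from kin import *
st()
c=shot('wrist','w3.png')
hsv=cv2.cvtColor(c['pixels'],cv2.COLOR_RGB2HSV);m=cv2.inRange(hsv,(105,120,25),(128,255,255))
k,l,s,ce=cv2.connectedComponentsWithStats(m)
for i in range(1,k):
    if s[i,4]>300: print(s[i],ce[i])
E
```

```text
15.25 [464.2  62.1 203.8] J [-0.056  0.187  2.208  0.252  0.347 -2.005] X [ 0.401  0.062 -0.914] Y [-0.903 -0.145 -0.406] Z [-0.157  0.988 -0.002] F [ 0.6  0.1 -6.2] o 0.253
[ 294  196   56   85 4170] [321.21199041 240.2498801 ]
[300 306  43  20 786] [320.91857506 314.83206107]
```

View pics/w3.png

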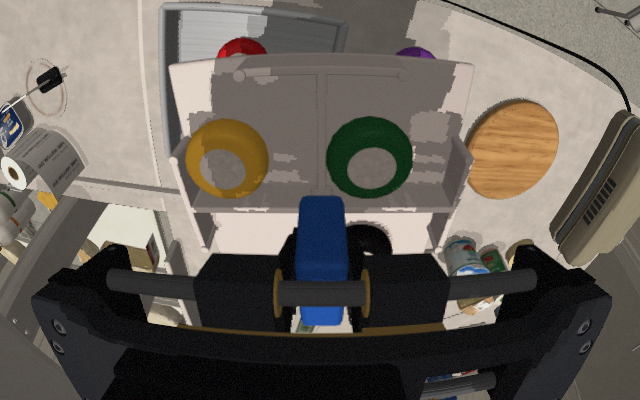

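Level again with yellow, green and black in their bays; the stand is at wrist (513,148). Eleven pictures viewed. In the same camera, the stand centre matches the tray's original centre to about 1 mm, so I'll return to the grasp pose.

```bash
python3 - <<'E'
from kin import *
delta([473.5,315.7,201]);st()
E
```

```text
tool delta [ 21.6 -44.4 248.9]
15.3 [463.9  62.1 203.2] J [-0.056  0.188  2.209  0.253  0.346 -2.006] X [ 0.4    0.062 -0.914] Y [-0.903 -0.144 -0.405] Z [-0.157  0.988 -0.001] F [-0.8 -0.4 -6. ] o 0.253
```

{"api": "apply_moves", "payload": {
  "increments": [
    [1, 1, -2, 10, 0],
    [1, 2, -4, 20, 0],
    [1, 2, -4.6, 25, 0],
    [1, 2, -4.6, 25, 0],
    [1, 2, -4.6, 25, 0],
    [1, 2, -4.6, 25, 0],
    [1, 2, -4.6, 25, 0],
    [1, 2, -4.6, 25, 0],
    [1, 2, -4.6, 25, 0],
    [1, 2, -4.6, 25, 0]
  ]
}}

```text
t: 16.3
eef_pos: [473.4, 297.8, 201.4]
tcp_rot: [-1.573, 1.157, 0.156]
ft_force: [-0.2, -0.9, -6.2]
opening: 0.251
```

{"api": "apply_moves", "payload": {
  "increments": [
    [1, 1, -2.5, 13, 0],
    [1, 0, 0, 5, 0],
    [1, 0, 0, 0, 0],
    [1, 0, 0, 0, 0]
  ]
}}

```text
t: 16.7
eef_pos: [473.4, 314.2, 202.0]
tcp_rot: [-1.574, 1.156, 0.155]
ft_force: [0.3, 0.2, -5.5]
opening: 0.25
```

```bash
python3 - <<'E'
from kin import *
st();delta([473.5,315.7,106.6])
E
```

```text
16.7 [473.4 314.2 202. ] J [ 0.539  0.34   1.971 -0.343  0.467 -0.911] X [ 0.398  0.062 -0.915] Y [-0.904 -0.144 -0.403] Z [-0.157  0.988 -0.001] F [ 0.3  0.2 -5.5] o 0.25
tool delta [87.5 38.1  1.6]
```

{"api": "apply_moves", "payload": {
  "increments": [
    [1, 9, 4, 0.5, 0],
    [1, 18, 8, 0.5, 0],
    [1, 18, 8, 0.5, 0],
    [1, 18, 8, 0, 0],
    [1, 14, 6, 0, 0],
    [1, 9, 4, 0, 0],
    [1, 0, 0, 0, 0],
    [1, 0, 0, 0, 0]
  ]
}}

```text
t: 17.5
eef_pos: [473.5, 315.9, 108.3]
tcp_rot: [-1.573, 1.156, 0.155]
ft_force: [0.2, 0.3, -4.9]
opening: 0.254
```

```bash
python3 - <<'E'
from kin import *
st();delta([473.5,315.7,86.6])
E
```

```text
17.5 [473.5 315.9 108.3] J [ 0.542  0.496  2.058 -0.658  0.252 -0.573] X [ 0.398  0.062 -0.915] Y [-0.904 -0.144 -0.403] Z [-0.157  0.988 -0.001] F [ 0.2  0.3 -4.9] o 0.254
tool delta [19.9  8.7 -0.1]
```

{"api": "apply_moves", "payload": {
  "increments": [
    [1, 5, 2.2, 0, 0],
    [1, 5, 2.2, 0, 0],
    [1, 4, 1.8, 0, 0],
    [1, 3, 1.2, 0, 0],
    [1, 2, 0.9, 0, 0],
    [1, 0, 0, 0, 0],
    [1, 0, 0, 0, 0]
  ]
}}

```text
t: 18.2
eef_pos: [473.6, 316.2, 88.0]
tcp_rot: [-1.573, 1.155, 0.156]
ft_force: [0.0, -0.5, -6.5]
opening: 0.252
```

```bash
python3 - <<'E'
from kin import *
st();delta([473.5,315.7,86.6])
E
```

```text
18.2 [473.6 316.2  88. ] J [ 0.543  0.533  2.072 -0.809  0.212 -0.419] X [ 0.399  0.063 -0.915] Y [-0.903 -0.144 -0.404] Z [-0.157  0.988 -0.001] F [ 0.  -0.5 -6.5] o 0.252
tool delta [ 1.2  0.7 -0.5]
```

Still hanging (6.5 N); another 1.5 mm or so to go.

{"api": "apply_moves", "payload": {
  "increments": [
    [1, 0.7, 0.3, -0.4, 0],
    [1, 0.6, 0.3, 0, 0],
    [1, 0, 0, 0, 0],
    [1, 0, 0, 0, 0]
  ]
}}

```text
t: 18.6
eef_pos: [473.7, 315.8, 86.6]
tcp_rot: [-1.573, 1.155, 0.156]
ft_force: [-1.3, -2.2, 1.5]
opening: 0.251
```

```bash
python3 - <<'E'
from kin import *
st()
E
```

```text
18.6 [473.7 315.8  86.6] J [ 0.542  0.536  2.074 -0.822  0.209 -0.406] X [ 0.399  0.063 -0.915] Y [-0.903 -0.144 -0.404] Z [-0.157  0.988 -0.001] F [-1.3 -2.2  1.5] o 0.251
```

Seated (load off the wrist). Now release and back off along the tool axis.

{"api": "apply_moves", "payload": {
  "increments": [
    [0, 0, 0, 0, 0],
    [0, 0, 0, 0, 0],
    [0, 0, 0, 0, 0],
    [0, 0, 0, 0, 0],
    [0, 0, 0, 0, 0],
    [0, 0, 0, 0, 0],
    [0, 0, 0, 0, 0],
    [0, 0, 0, 0, 0],
    [0, 0, 0, 0, 0],
    [0, 0, 0, 0, 0]
  ]
}}

```text
t: 19.6
eef_pos: [473.5, 315.8, 86.3]
tcp_rot: [-1.574, 1.155, 0.155]
ft_force: [0.0, 0.2, 0.2]
opening: 0.988
```

{"api": "apply_moves", "payload": {
  "increments": [
    [0, 0, 0, 0, 0],
    [0, -10, 0, 0, 0],
    [0, -20, 0, 0, 0],
    [0, -40, 0, 0, 0],
    [0, -40, 0, 0, 0],
    [0, -45, 0, 0, 0],
    [0, -45, 0, 0, 0],
    [0, -45, 0, 0, 0],
    [0, 0, 0, 0, 0],
    [0, 0, 0, 0, 0]
  ]
}}

```text
t: 20.6
eef_pos: [375.6, 300.5, 311.1]
tcp_rot: [-1.571, 1.153, 0.158]
ft_force: [0.7, -0.2, -1.1]
opening: 1.001
```

```bash
python3 - <<'E'
from m import *
st()
c=shot('wrist');a=c['pixels'][20:220,60:400,::-1]
d=shot('side');b=d['pixels'][170:350,245:400,::-1]
e=shot('scene')
for n,q,box in(('side',d,(245,400,180,350)),('scene',e,(180,345,130,250))):
    for k,v in blobs(q,box).items():
        for p,ar,r in v: print(n,k,p,ar,onz(q,*p,{'blue':95,'purple':15}.get(k,37)).round())
z=lambda i,w:cv2.resize(i,(w,w*i.shape[0]//i.shape[1]),interpolation=cv2.INTER_CUBIC)
a,b=z(a,450),z(b,350);o=np.zeros((max(len(a),len(b)),800,3),np.uint8);o[:len(a),:450]=a;o[:len(b),450:]=b;cv2.imwrite('pics/fin.png',o)
E
```

```text
20.6 [375.6 300.5 311.1] J [ 0.64   0.077  1.986 -0.287  0.725 -0.908] X [ 0.4    0.064 -0.914] Y [-0.903 -0.144 -0.405] Z [-0.158  0.987 -0.   ] F [ 0.7 -0.2 -1.1] o 1.001
side blue (np.float64(297.8), np.float64(287.8)) 271 [472. 316.  95.]
side yellow (np.float64(314.1), np.float64(282.6)) 202 [452. 254.  37.]
side green (np.float64(304.7), np.float64(311.1)) 263 [438. 346.  37.]
side purple (np.float64(303.6), np.float64(250.2)) 189 [535. 154.  15.]
side purple (np.float64(272.1), np.float64(211.2)) 157 [700.  60.  15.]
scene blue (np.float64(231.4), np.float64(154.9)) 77 [475. 313.  95.]
scene red (np.float64(288.5), np.float64(224.0)) 146 [408. -40.  37.]
scene yellow (np.float64(238.5), np.float64(176.0)) 82 [457. 263.  37.]
scene yellow (np.float64(308.0), np.float64(130.0)) 53 [830. 279.  37.]
scene green (np.float64(219.9), np.float64(168.8)) 96 [439. 344.  37.]
scene purple (np.float64(248.7), np.float64(203.5)) 147 [401. 146.  15.]
scene purple (np.float64(277.2), np.float64(184.5)) 128 [535. 147.  15.]
scene purple (np.float64(328.7), np.float64(174.5)) 118 [699.  50.  15.]
```

View pics/fin.png

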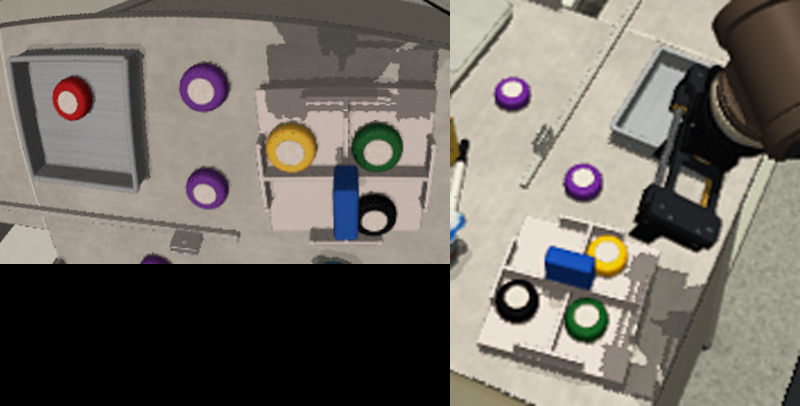

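```bash
python3 - <<'E'
from m import *
c=shot('wrist')
hsv=cv2.cvtColor(c['pixels'],cv2.COLOR_RGB2HSV);m=cv2.inRange(hsv,(105,120,40),(128,255,255));m[:100]=0;m[230:]=0
vs=[v for v in range(100,230) if m[v,280:360].sum()>255*8];print(vs[0],vs[-1])
A=[]
for v in range(vs[-1]-32,vs[-1]-2,3):
    u=np.where(m[v,280:360])[0]+280;A.append(onz(c,(u.min()+u.max())/2,v,120,True))
A=np.array(A);p=np.polyfit(A[:,0],A[:,1],1);print('az',np.degrees(np.arctan(p[0])),'y at 470',np.polyval(p,470),'far end',onz(c,335,vs[-1]+.5,120,True).round(1),'near bottom',onz(c,335,vs[0]-.5,70,True).round(1))
# same view difference of the external cameras before/after
for n in('side','scene'):
    a=cv2.imread('pics/%s0.png'%n);b=shot(n)['pixels'][:,:,::-1]
    f=lambda i:(lambda M:M['m10']/M['m00'] + 1j*M['m01']/M['m00'])(cv2.moments((lambda k:k*1.)(cv2.inRange(cv2.cvtColor(np.ascontiguousarray(i[130:310,210:320]),cv2.COLOR_BGR2HSV),(105,120,60),(128,255,255)))))
    print(n,f(a),f(b))
    g=lambda i:cv2.cvtColor(np.ascontiguousarray(i),cv2.COLOR_BGR2GRAY).astype(np.float32)
    # tray front walls patch (no rounds): phase shift
    X=(slice(325,345),slice(262,325)) if n=='side' else (slice(168,200),slice(194,268))
    print('shift px',cv2.phaseCorrelate(g(a[X]),g(b[X])))
E
```

```text
147 202
az 9.128257807257015 y at 470 315.32495119188474 far end [496.7 336.7 120. ] near bottom [443.4 328.4  70. ]
side (82.52492668621701+156.841642228739j) (82.34218289085545+156.69911504424778j)
shift px ((-0.15846030324996008, 0.11391726569963723), 0.42671452835202217)
scene (20.991666666666667+22.325j) (21.482758620689655+21.862068965517242j)
shift px ((0.37943184843685884, -0.5531085503432713), 0.2895440586407979)
```

The tray is back within about 2 mm of where it started, at the same yaw, and level. Handing in.

```bash
python3 -c "
from cell import env;print(env.job_done())"
```

```text
the job is handed in; nothing more can be done
None
```

The red round is in the steel pan. The tray is back on its stand with yellow, green and black still in their bays. I handed the job in at about 21 s on the robot's clock.

**How it was done:** The moves allow no direct tilt, so I pushed against the reach limit with the gripper empty until the tool leaned about 24°. I gripped the handle at that lean and carried the tray to the pan, with its low corner planned for about 15 mm above the rim. Turning about 90° around the tool axis tipped it about 33° towards the red corner, and turning back levelled it.

**Last checks:**
- **Pan and bays:** The final pictures show red in the pan and the other three rounds in their bays.
- **Tray position:** Compared with the start, the tray moved less than 0.6 pixel in both outside cameras, about 2 mm, and its yaw stayed near 9°.
- **Release:** The wrist force was about zero after letting go, and the gripper had backed off clear of everything.
- **Bystanders:** The purple rounds measured the same as before. I did not measure the tub, price tag or spice jar again, but the arm did not go near them.
- **Disagreement:** The two outside cameras differed by up to about 10 mm on absolute positions (for example the stand's centre). I therefore set the tray down at the recorded grasp pose instead of the measured stand centre. In the side camera the stand and the tray's starting position agreed to about 1 mm.

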